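# Check a curl-setting rod with the bridge height gauge

### The arm

A 6-joint arm with a two-finger parallel gripper is mounted at the origin on the work surface. World frame = base frame: x ahead of the robot, y to its left, z up, the work surface at z = 0. Lengths are in mm, angles in degrees, forces in N, time in s.
With the tool pointing down it reaches from about 275 to 850 mm from the base axis. Payload 5.2 kg.
Tool frame: the origin (TCP) lies at the very end of the fingers, on their centre line; the grasp point (between the pads) lies 19 mm behind it; x points along the fingers, y is the direction in which the jaws open and shut, and the axes are right-handed (so a half turn about x gives the same grasp; the last joint's range is limited). The gripper opens to 85 mm and grips with 20 to 120 N. Pads are 22 mm wide; open, the fingers measure 114 mm over their backs; the gripper's body (76 mm by 85 mm) begins 54 mm behind the grasp point. The pads swing forward as they close: fully open they stand 13 mm farther back than shut.
Start: joints at [-85.99, 14.817, 87.949, -0, 77.235, -11.62], TCP at [148.207, -529.66, 209.61] pointing down, gripper open.
Joint ranges: [-179.93, 179.93], [-52.35, 119.4], [10.71, 147.94], [-69.91, 249.91], [12.55, 155.21], [-178.61, 178.61]. Speed limits (degrees/s): [147.25, 147.25, 180, 180, 180, 180].

### API

Orientations are given as a 3x3 rotation matrix whose columns are the frame's x, y, z axes.
In Python, from rig import ctrl, viewer, models gives the robot as it stands.
- The arm moves only by the tool apply_moves, never from a script. Its argument "plan" is one flat list of numbers, 7 for each row, row after row: the turn, a rotation vector about the tool's x, y, z in units of 2 pi rad (1.0 is 2 pi rad), then the shift along the tool's x, y, z in units of 0.1 m (1.0 is 0.1 m), then the opening, from -1 (shut) to 1 (fully open), so that 0 is half open. In form: [wx, wy, wz, x, y, z, fingers, wx, wy, wz, x, y, z, fingers, ...]. A call has 1 to 12 rows; each row is the pose to reach, as a shift and turn from the pose commanded when the call began, along the tool's axes at that moment, turning the shorter way round; what a row does not reach only later rows make up. A row lasts 1/10 s, in which the tool goes at most 50 mm and 8.59 degrees, less where a joint would pass 70% of its speed; a pose out of reach is approached as far as the arm can. A call with a number of a shift or a turn outside -1 to 1 is refused whole. A call with a gripper value outside its range is refused whole. The fingers move at their own pace and stop on an object; "squeeze" is the grip in N (left out, the last holds). Time passes only in rows, so rows that repeat a pose let the fingers close. It gives the time, the measured TCP pose, the force and the opening at its end, in the units of the state.
- ctrl.read_state(): the state, without advancing time (a new reading comes with each control period).
- viewer.get_image(name): name is "scene" or "top" or "wrist"; returns a dict with "img" (420x560x3 uint8, red, green, blue), "depth" (420x560 float32, mm along the optical axis (not along the pixel's ray), 0 where there is no reading), "K" (3x3 intrinsics, pixels), "rvec" (rotation vector, rad) and "tvec" (3), from world to camera coordinates, as OpenCV has them. Camera axes: x right, y down, z forward; pixel columns grow to the right and rows downward; lengths in mm; the calibration is good to about 2 mm. A picture is of the moment at which its call begins.
- ctrl.hand_in(): hands the job in, once; it reports no verdict.
Trained networks look in a picture, given as the dict that the camera call returned (one of the last four; its "shot" number tells which), for a name from the list of things; names that differ only in an ending like _2 or _b are one class to them, and where a whole thing is asked for, a point or a joint stands for the part that bears it (a point fixed in the world has none). Each returns a list of dicts, best first, with "score" (0 to 1); they miss things now and then, are a little off and sometimes report something else, mostly with a low value. They report only what shows in the picture. A call takes as long as a camera call. They do not tell look-alikes from the thing itself.
- models.find_in(target, picture): "uv" ([column, row] in pixels, amid what is visible of it).
- models.trace(target, picture): "pixels" (420x560 bool, what is visible of it) and "uv" ([column, row] in pixels, amid what is visible of it).
- models.tip_of(target, picture): "uv" ([column, row] in pixels: a listed point, or the origin of a listed thing).
The state is a dict: "time": time; "joint_pos": joint angles; "joint_vel": joint speeds; "joint_efforts": joint torques, N m; "tool_pos": TCP position; "ee_rot": TCP orientation; "contact_force": force on the tool from outside, world axes, zero at the start; "ft_torque": the same for the moment, N m; "grip_width": finger opening in mm.
Only numpy, scipy, OpenCV 4.12 (cv2) and the standard library are available. Lean on these libraries where they do the work, as an engineer would, in place of code of your own. Each camera call takes 0.05 s, during which the arm holds its last target. There are 200 camera calls.

### The job

Take the thickest of the three wooden curl rods from the rack and lay it in the two vee blocks on the metal measuring plate, centred end to end. Then set the bridge gauge down gently over the middle of the rod, legs standing flat on the plate on either side and the sprung foot squarely on the rod's crest so that it reads the rod's height, and leave it standing there by itself. Leave the other two rods and everything else on the bench where they are.

Things in the scene. Friction and masses are not known exactly. Their poses are not given: they have to be found in the camera images.
- rod_thick: the thickest of three plain wooden curl-setting rods: solid round bar 34 dia x 170 long, 85 to 150 g. Origin at its centre, on its axis; its x axis runs along the rod (it may be rolled by any angle about x).
- rod_medium: the middle wooden rod, 28 dia x 170 long; origin at its centre, x along the rod. Stays in the rack.
- rod_thin: the thinnest wooden rod, 22 dia x 170 long; origin at its centre, x along the rod. Stays in the rack.
- rack: fixed plywood rack, 160 (x) x 215 (y), left or right of the plate; origin at the centre of its underside. Floor 5 thick, three bays at y = -70, 0, 70, rods in any order. A bay is two open vee notches at x = +-62 (14 thick, tops 33 above the table) in which a rod lies along x; between them 110 of the rod is free to grasp.
- plate: fixed aluminium measuring plate, 200 (x) x 160 (y) x 12 thick; origin at the centre of its underside. On it two dark steel vee blocks at x = +-62 (14 thick along x, 48 wide, tops 28 above the plate) hold a rod along the plate's x over its middle; clear gap between the blocks 110.
- plate_mid (a point): centre of the plate's top face, axes as the plate.
- seat (a point): where the thick rod's centre lies when it is seated in both vee blocks: 34 above the plate's top face, over its centre; axes as the plate. The seated rod's crest is then 51 above the plate.
- gauge: loose steel bridge gauge, 340 to 500 g, standing left or right of the plate; origin midway between the legs' undersides, z up. Legs at y = +-42 (40 in x, 12 in y, 76 high, 72 clear between); beam 30 (x) x 96 (y), z 76 to 90; black grip block 20 (x) x 26 (y), z 90 to 135. A sprung foot hangs in the middle; its stem rises out of the grip as it is pushed up. Same after a half turn.
- foot_pad (a point): centre of the flat underside of the gauge's foot, a disc 18 dia, 8 thick; on the gauge's z axis.
- foot (a joint): height (m) of the foot's underside over the legs' undersides: 0 at rest, level with them, up to 0.062 pushed up. A weak spring and its weight press it down (0.7 to 1.5 N), far less than the gauge's weight, so the gauge stands by itself. Legs flat on the plate and foot on the seated thick rod: 0.051.
- jar: bystander, loose: closed white cream jar, 90 dia x 130 high; to be left alone. Origin at the middle of its underside.
- spray: bystander, loose: clear round bottle, 56 dia x 170 high; to be left alone. Origin at the middle of its underside.
- bowl: bystander, loose: empty mixing bowl, 120 dia x 60 high; to be left alone. Origin at the middle of its underside.
- brush: bystander, loose: flat tint brush lying down, 200 long, 42 wide, 20 high; to be left alone. Origin at the middle of its underside.
- comb: bystander, loose: black tail comb lying flat, 200 long, 10 thick; to be left alone. Origin at the middle of its underside, where blade and tail meet.
- vial: bystander, loose: small bottle, 28 dia x 65 high; to be left alone. Origin at the middle of its underside.
- carton: bystander, loose: low carton, 145 x 70 x 45 high; to be left alone. Origin at the middle of its underside.
Not all that is in view belongs to the job. Several things have the shape of the gauge; the one meant has the colours described above.

How it is judged (in metres and radians):
On the way:
1. the thick rod lies in both vee blocks of the plate, let go, with the gauge not yet on it (x of rod_thick in the frame of seat between -0.02 and 0.02 m and y of rod_thick in the frame of seat between -0.004 and 0.004 m and z of rod_thick in the frame of seat between -0.0025 and 0.0025 m and angle between the x axis of rod_thick and the x axis of plate, either way round below 0.06 rad and linear speed of rod_thick below 0.02 m/s and contact force between the fingers and rod_thick below 0.1 N and horizontal distance between gauge and plate_mid above 0.12 m), for 0.2 s.
At the end, for the whole second after the job is handed in: Thick rod seated in both vees: centre within 20 mm along, 4 mm across, 2.5 mm in height, 0.06 rad of the seat. Gauge astride it, legs flat on the plate (within 2 mm, 0.05 rad), foot within 8 mm of the crest line and 36 mm of mid-rod, reading 49 to 53 mm. Both still and let go (x of rod_thick in the frame of seat between -0.02 and 0.02 m and y of rod_thick in the frame of seat between -0.004 and 0.004 m and z of rod_thick in the frame of seat between -0.0025 and 0.0025 m and angle between the x axis of rod_thick and the x axis of plate, either way round below 0.06 rad and angle between gauge's own z axis and vertical below 0.05 rad and z of gauge in the frame of plate_mid between -0.002 and 0.002 m and value of joint foot between 0.049 and 0.053 m and y of foot_pad in the frame of plate_mid between -0.008 and 0.008 m and x of foot_pad in the frame of plate_mid between -0.036 and 0.036 m and linear speed of each of gauge, rod_thick below 0.02 m/s and contact force between the fingers and anything else below 0.1 N); the robot touches nothing.
It fails at once if the gauge is dropped or slammed onto the plate (over 0.4 m/s within 30 mm of it) (horizontal distance between gauge and plate_mid below 0.1 m and z of gauge in the frame of plate_mid below 0.03 m and linear speed of gauge above 0.4 m/s).
It fails at once if another rod is shifted by more than 30 mm (distance of any of rod_medium, rod_thin from where it was at the start of the episode above 0.03 m).
It fails at once if something else on the bench is shifted by more than 30 mm (distance of any of jar, spray, bowl, brush, comb, vial, carton from where it was at the start of the episode above 0.03 m).
It also fails if it takes over 64 s, if anything falls off the work surface, if the arm or the gripper's body presses on something with over 40 N, if the wrist force passes 120 N, or if a joint passes its speed limit or range.

## Working session

There is one attempt and no reset: what is moved stays moved. The work goes in short steps, Python scripts to look and compute and a tool call to move; the robot and the scene stay as the last step left them, time stands still between calls to the robot, and variables do not carry over. Pictures are saved under pics/ and viewed, about 8 in all and at most 12, crops included, and the job is handed in when it is done.

Besides the shell and the picture viewer there is one more tool, called after ">>>" as a command line: name --argument value ..., lists and objects as JSON in quotes. apply_moves: Moves the arm, as the interface text tells. Its arguments: {"type":"object","properties":{"plan":{"type":"array"},"squeeze":{"type":"number"}},"required":["plan"]}

```bash
mkdir -p pics; cat > h.py <<'E'
import numpy as np, cv2
from rig import ctrl, viewer, models
def cam(p):
    R=cv2.Rodrigues(np.array(p["rvec"],float))[0]; return R,np.array(p["tvec"],float).reshape(3),np.array(p["K"],float)
def cloud(p):
    R,t,K=cam(p); d=p["depth"].astype(float); v,u=np.mgrid[:d.shape[0],:d.shape[1]]
    c=np.stack([(u-K[0,2])/K[0,0]*d,(v-K[1,2])/K[1,1]*d,d],-1)
    W=(c-t)@R; W[d<=0]=np.nan; return W
def save(p,n,crop=None,s=1):
    im=p["img"]
    if crop: a,b,c,d=crop; im=im[b:d,a:c]
    im=cv2.resize(im,None,fx=s,fy=s,interpolation=cv2.INTER_CUBIC); cv2.imwrite("pics/"+n,np.ascontiguousarray(im[...,::-1]))
E
python3 - <<'E'
from h import *
np.set_printoptions(precision=1,suppress=True)
s=ctrl.read_state(); print(s)
for n in ["top","scene"]:
    p=viewer.get_image(n); save(p,n+".png"); W=cloud(p); np.savez(n+".npz",W=W,img=p["img"],rvec=p["rvec"],tvec=p["tvec"],K=p["K"]); R,t,K=cam(p); print(n,-R.T@t)
    for o in ["rod_thick","rod_medium","rod_thin","rack","plate","gauge","jar","spray","bowl","brush","comb","vial","carton"]:
        for r in models.trace(o,p)[:3]:
            m=r["pixels"]; q=W[m]; print(o,round(r["score"],2),np.array(r["uv"]),m.sum(),np.nanmedian(q,0),np.nanpercentile(q,2,axis=0),np.nanpercentile(q,98,axis=0))
E
```

```text
{'time': 0.0, 'joint_pos': array([-86. ,  14.9,  88. ,   0. ,  77.2, -11.6]), 'joint_vel': array([0.1, 0.1, 0. , 0.1, 0. , 0. ]), 'joint_efforts': array([  0. , -44.6, -29.1,  -0. ,   0. ,  -0. ]), 'tool_pos': array([ 148.2, -529.1,  208.8]), 'ee_rot': array([[-0. ,  0.3, -1. ],
       [ 0. , -1. , -0.3],
       [-1. , -0. , -0. ]]), 'contact_force': array([-0. , -0.2, -0.3]), 'ft_torque': array([ 0. , -0.1,  0. ]), 'grip_width': 85.50332895614912}
top [ 333.8  -40.7 1428.7]
rod_thick 0.96 [131.  230.5] 796 [513.3 373.1  52.9] [434.7 351.8  30.9] [595.  399.6  60.7]
rod_thick 0.39 [333.3 158.2] 443 [ 714.9 -175.3  113.2] [ 700.8 -202.    17.7] [ 736.6 -154.9  172.8]
rod_medium 0.73 [178.8 236.4] 606 [501.4 234.8  46.6] [422.1 215.4  33.7] [582.6 255.4  52.9]
rod_thin 0.77 [158.2 233.9] 424 [505.5 305.2  39.9] [428.4 289.5  30. ] [583.  321.4  46.2]
rack 0.69 [167.3 234.6] 2571 [505.1 290.7   5.9] [426.  198.8  -1.2] [584.7 414.1  36.6]
plate 0.9 [262.1 221.7] 3843 [556.1  18.   12.6] [458.  -68.    6.1] [655.9 103.8  35.4]
gauge 0.82 [439.8 240.4] 607 [ 497.1 -466.8   89.8] [ 455.4 -
[... 2241 characters left out ...]
1] [ 705.3 -236.3   -0.4] [ 758.1 -149.6  168.6]
spray 0.16 [216.9 254. ] 1999 [771.9  -0.1  42. ] [701.1 -56.6   2. ] [839.1  23.2  46.8]
bowl 0.69 [316.  339.6] 2536 [690.8 306.6  30.1] [648.2 268.6   1.8] [756.2 378.2  60. ]
brush 0.52 [202.2 202.8] 1022 [ 737.3 -160.3   82.5] [ 710.3 -183.6    4.2] [ 758.2 -149.5  168.5]
comb 0.94 [347.7 219.5] 472 [397.2  20.1   3.6] [336.1 -35.2  -2.1] [429.  134.1  10.6]
vial 0.62 [217.8 202.4] 180 [ 677.1 -187.2   32.6] [ 664.4 -198.1    3. ] [ 687.  -180.5   64.6]
carton 0.94 [216.  254.7] 2046 [772.1   0.   41.8] [700.7 -58.6  -0.3] [839.7  23.5  46.7]
carton 0.69 [247.1 170.7] 72 [ 539.6 -303.2   14.9] [ 524.7 -327.7   -3.4] [ 545.9 -295.9   58.3]
```

View pics/top.png

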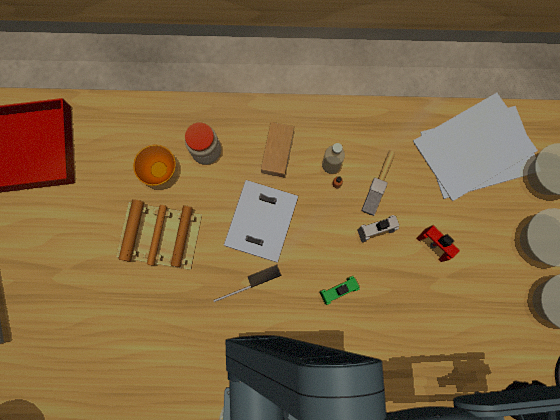

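View pics/scene.png

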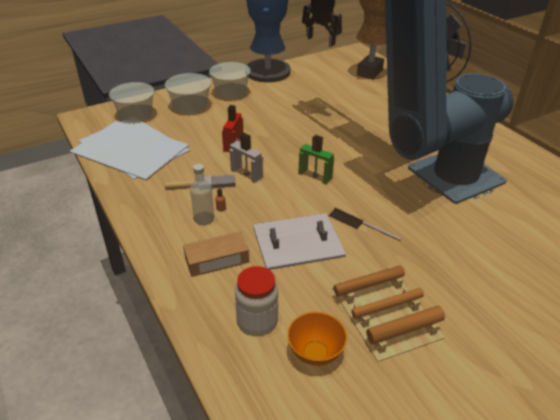

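```bash
cat > fit.py <<'E'
from h import *
np.set_printoptions(precision=1,suppress=True)
def ray(p,uv,z):
    R,t,K=cam(p); uv=np.asarray(uv,float).reshape(-1,2)
    d=np.c_[(uv-K[:2,2])/K[[0,1],[0,1]],np.ones(len(uv))]@R; c=-R.T@t
    return c+d*((z-c[2])/d[:,2])[:,None]
def rect(q):
    r=cv2.minAreaRect(q[:,:2].astype(np.float32)); b=cv2.boxPoints(r); e=[b[1]-b[0],b[2]-b[1]]; e.sort(key=np.linalg.norm)
    return np.array(r[0]),np.linalg.norm(e[1]),np.linalg.norm(e[0]),np.degrees(np.arctan(e[1][1]/e[1][0]))
def edgepts(m): 
    m=cv2.morphologyEx(m.astype(np.uint8),cv2.MORPH_OPEN,np.ones((3,3))); v,u=np.nonzero(m); return np.c_[u,v]
E
python3 - <<'E'
from fit import *
for n in ["top","scene"]:
    p=dict(np.load(n+".npz")); W=p["W"]; im=p["img"].astype(int); hsv=cv2.cvtColor(p["img"],cv2.COLOR_RGB2HSV).astype(int)
    def box(c,r,z0,z1): return (np.hypot(W[...,0]-c[0],W[...,1]-c[1])<r)&(W[...,2]>z0)&(W[...,2]<z1)
    m=box((560,20),140,3,45)&(hsv[...,1]<60)
    print(n,"plate",rect(ray(p,edgepts(m),12)), np.nanmedian(W[m],0))
    m=box((560,20),140,31,50); q=W[m]; print(" blocks",len(q),[q[(q[:,0]>560)==k].mean(0) for k in (0,1)])
    for nm,c,h in [("thick",(514,375),0),("med",(505,237),0),("thin",(508,306),0)]:
        v=np.array([np.cos(np.arctan2(20,150)),0]);
        m=(abs(W[...,1]-c[1]-.05*(W[...,0]-c[0]))<30)&(abs(W[...,0]-c[0])<100)&(W[...,2]>34)
        q=W[m]; print(" ",nm,len(q),rect(q),np.percentile(q[:,2],[50,90,98]))
    m=box((532,-296),70,60,100); q=W[m];print(" gauge beam",len(q),rect(q),np.percentile(q[:,2],[10,50,90]))
    m=box((532,-296),70,118,160); q=W[m];print(" grip",len(q),rect(q) if len(q) else 0,q.mean(0) )
    
E
```

```text
top plate (array([556.5,  18.4]), np.float32(199.37347), np.float32(159.00977), np.float32(-15.980104)) [554.8  18.2  12.5]
 blocks 166 [array([497.8,  34.9,  37.5]), array([651.1,  -1.7,  38.6])]
  thick 779 (array([515.9, 375.4]), np.float32(170.20491), np.float32(40.18329), np.float32(-5.228133)) [53.  57.5 60.7]
  med 621 (array([503.2, 236.3]), np.float32(169.30232), np.float32(39.970104), np.float32(-5.308856)) [46.5 50.8 52.9]
  thin 438 (array([505.3, 303.3]), np.float32(167.5021), np.float32(41.875328), np.float32(-2.8445425)) [40.2 44.  46.2]
 gauge beam 359 (array([ 535.9, -306.5]), np.float32(97.046295), np.float32(40.178055), np.float32(-71.17826)) [76.  89.3 93.5]
 grip 90 (array([ 536.3, -306.5]), np.float32(25.109463), np.float32(20.599566), np.float32(-68.61823)) [ 535.8 -305.5  133.7]
scene plate (array([562.3,  23.4]), np.float32(199.56772), np.float32(162.48013), np.float32(-16.175045)) [564.2  27.8  10.5]
 blocks 114 [array([500.9,  38.1,  36. ]), array([627.6,   3.1,  37.3])]
  thick 1212 (array([519.4, 380.5]), np.float32(172.40314), np.float32(35.282635), np.float32(-9.650079)) [51.3 55.  56.5]
  med 762 (array([506.9, 240.2]), np.float32(171.80829), np.float32(34.040913), np.float32(-10.530793)) [44.2 47.9 49.7]
  thin 530 (array([508.2, 296. ]), np.float32(170.4764), np.float32(55.05456), np.float32(-5.4281354)) [38.5 41.1 42.4]
 gauge beam 373 (array([ 540.4, -303.1]), np.float32(101.4311), np.float32(41.427258), np.float32(-69.72808)) [66.6 85.  90.9]
 grip 77 (array([ 539.3, -303.3]), np.float32(31.02676), np.float32(23.028353), np.float32(-72.12207)) [ 541.  -301.3  128.6]
```

>>> apply_moves --plan '[0,0,0,-0.5,-0.96,-0.75,0.4,0,0,0,-0.5,-0.96,-0.75,0.4,0,0,0,-0.5,-0.96,-0.75,0.4]' --squeeze 40

```text
time: 1.7
tool_pos: [195.3, -414.9, 260.6]
ee_rot: [[0.001, 0.27, -0.963], [0.0, -0.963, -0.27], [-1.0, 0.0, -0.001]]
contact_force: [0.0, -1.3, 0.4]
grip_width: 59.9
```

>>> apply_moves --plan '[0,0,0,0,-0.97,-0.75,0.4,0,0,0,0,-0.97,-0.75,0.4,0,0,0,0,-0.97,-0.75,0.4]'

```text
time: 2.0
tool_pos: [241.4, -299.9, 259.9]
ee_rot: [[0.001, 0.271, -0.963], [0.001, -0.963, -0.271], [-1.0, -0.0, -0.001]]
contact_force: [-0.2, -1.2, 0.2]
grip_width: 59.7
```

>>> apply_moves --plan '[0,0,0,0,-0.97,-0.75,0.4,0,0,0,0,-0.97,-0.75,0.4,0,0,0,0,-0.97,-0.75,0.4]'

```text
time: 2.3
tool_pos: [287.2, -186.4, 259.8]
ee_rot: [[0.001, 0.271, -0.963], [0.001, -0.963, -0.271], [-1.0, -0.0, -0.001]]
contact_force: [-0.5, 0.0, 0.5]
grip_width: 59.9
```

>>> apply_moves --plan '[0,0,0,0,-0.97,-0.75,0.4,0,0,0,0,-0.97,-0.75,0.4,0,0,0,0,-0.97,-0.75,0.4]'

```text
time: 2.6
tool_pos: [333.3, -72.9, 259.9]
ee_rot: [[0.001, 0.272, -0.962], [0.001, -0.962, -0.272], [-1.0, -0.0, -0.001]]
contact_force: [0.6, 0.1, -0.0]
grip_width: 59.6
```

>>> apply_moves --plan '[0,0,0,0,-0.97,-0.75,0.4,0,0,0,0,-0.97,-0.75,0.4,0,0,0,0,-0.97,-0.75,0.4]'

```text
time: 2.9
tool_pos: [379.6, 40.9, 259.9]
ee_rot: [[0.001, 0.272, -0.962], [0.001, -0.962, -0.272], [-1.0, -0.001, -0.002]]
contact_force: [-0.3, -0.6, -0.9]
grip_width: 59.6
```

>>> apply_moves --plan '[0,0,0,0,-0.97,-0.75,0.4,0,0,0,0,-0.97,-0.75,0.4,0,0,0,0,-0.97,-0.75,0.4]'

```text
time: 3.2
tool_pos: [425.8, 154.6, 259.6]
ee_rot: [[0.001, 0.272, -0.962], [0.001, -0.962, -0.272], [-1.0, -0.001, -0.001]]
contact_force: [-0.4, -0.5, 0.3]
grip_width: 59.4
```

>>> apply_moves --plan '[0,0,0,0,-0.97,-0.75,0.4,0,0,0,0,-0.97,-0.75,0.4,0,0,0,0,-0.97,-0.75,0.4]'

```text
time: 3.5
tool_pos: [471.9, 268.3, 259.3]
ee_rot: [[0.0, 0.272, -0.962], [0.001, -0.962, -0.272], [-1.0, -0.001, -0.001]]
contact_force: [1.3, -0.6, -0.8]
grip_width: 60.0
```

>>> apply_moves --plan '[0.0628,0,0,0,-0.97,-0.75,0.4,0.0628,0,0,0,-0.97,-0.75,0.4,0.0628,0,0,0,-0.97,-0.75,0.4,0.0628,0,0,0,-0.97,-0.75,0.4]'

```text
time: 3.9
tool_pos: [517.5, 381.2, 258.2]
ee_rot: [[-0.001, -0.12, -0.993], [0.0, -0.993, 0.12], [-1.0, -0.0, 0.001]]
contact_force: [-0.7, 0.9, -0.3]
grip_width: 59.8
```

```bash
cat >> fit.py <<'E'
def st():
    s=ctrl.read_state(); R=np.array(s["ee_rot"]); print("t",round(s["time"],2),"J",s["joint_pos"],"tcp",s["tool_pos"],"yaw",np.round(np.degrees(np.arctan2(R[1,1],R[0,1])),2),"F",s["contact_force"],"w",s["grip_width"]); return s
E
python3 - <<'E'
from fit import *
s=st(); print(np.round(s["ee_rot"],4))
p=viewer.get_image("wrist"); save(p,"w1.png"); W=cloud(p); np.savez("w1.npz",W=W,**{k:p[k] for k in("img","rvec","tvec","K")}); R,t,K=cam(p); print("cam",-R.T@t)
print(R, np.nanmin(W.reshape(-1,3),0),np.nanmax(W.reshape(-1,3),0))
for r in models.trace("rod_thick",p)[:3]:
    q=W[r["pixels"]]; print(r["score"],r["uv"],rect(q[~np.isnan(q[:,0])]),np.nanpercentile(q[:,2],[2,50,90,98]))
E
```

```text
t 3.9 J [ 26.4  23.2  69.3   0.   87.5 123.3] tcp [517.5 381.2 258.2] yaw -96.92 F [-0.7  0.9 -0.3] w 59.84413030724198
[[-0.  -0.1 -1. ]
 [ 0.  -1.   0.1]
 [-1.  -0.   0. ]]
cam [585.7 373.2 423.2]
[[-0.1 -1.  -0. ]
 [-1.   0.1  0.3]
 [-0.3  0.  -1. ]] [115.6  35.4  -3.1] [733.1 781.7 377.7]
0.64 [291.8, 170.6] (array([507.6, 378. ]), np.float32(192.32278), np.float32(36.718853), np.float32(-8.329314)) [43.9 54.2 56.4 57.3]
```

View pics/w1.png

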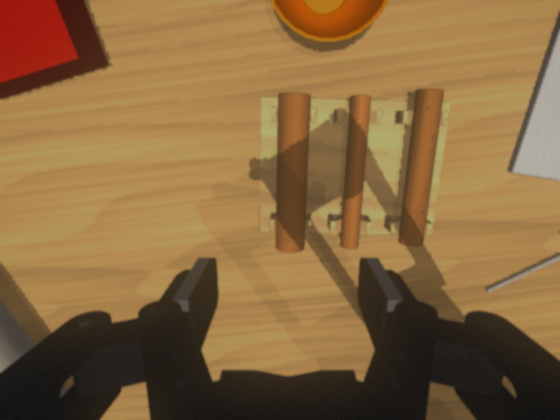

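```bash
python3 - <<'E'
from fit import *
p=dict(np.load("w1.npz")); W=p["W"]
m=(W[...,2]>30)&(W[...,2]<70); 
n,l,stt,c=cv2.connectedComponentsWithStats(m.astype(np.uint8))
for i in range(1,n):
    if stt[i,4]>600:
        q=W[l==i]; k=np.percentile(q[:,2],97); print(stt[i],c[i],"cloud",rect(q),"crest",k,"ray",rect(ray(p,edgepts(l==i),40)))
E
```

```text
[   0    0   95   91 2522] [56.3 49.9] cloud (array([658.9, 604.9]), np.float32(120.60194), np.float32(51.4534), np.float32(-52.55222)) crest 61.7964635246155 ray (array([679.4, 615.4]), np.float32(105.38129), np.float32(62.60151), np.float32(-81.60523))
[ 270    0  118   42 1528] [332.1  21.5] cloud (array([664.6, 326.1]), np.float32(106.480095), np.float32(41.86518), np.float32(83.042404)) crest 61.96513074373361 ray (array([664.9, 323.5]), np.float32(111.639786), np.float32(36.138874), np.float32(83.081604))
[ 389   88   60  159 4637] [419.7 164.7] cloud (array([506.3, 237.5]), np.float32(169.93382), np.float32(48.5752), np.float32(-8.257329)) crest 49.93343197174317 ray (array([505.5, 240.4]), np.float32(172.82736), np.float32(47.974834), np.float32(-8.131325))
[ 270   92   47  161 5193] [291.6 169.5] cloud (array([518.8, 376.7]), np.float32(169.73453), np.float32(47.558014), np.float32(-8.305631)) crest 57.066052544063474 ray (array([516.2, 377.3]), np.float32(176.33018), np.float32(46.14925), np.float32(-8.167019))
[ 340   95   31  154 3019] [354.5 169.7] cloud (array([508.9, 307.8]), np.float32(168.80464), np.float32(22.22008), np.float32(-8.387348)) crest 42.77024984084743 ray (array([509.1, 309.4]), np.float32(168.63576), np.float32(21.486551), np.float32(-8.437882))
[   0  307   32   60 1028] [ 10.5 340.3] cloud (array([366.1, 744.5]), np.float32(64.2597), np.float32(8.871336), np.float32(17.701862)) crest 67.73280225472048 ray (array([354.1, 743.6]), np.float32(82.60275), np.float32(36.83677), np.float32(-19.190403))
```

>>> apply_moves --plan '[0.004,0,0,0.9,0.036,-0.01,0.4,0.004,0,0,0.9,0.036,-0.01,0.4]'

```text
time: 4.2
tool_pos: [517.9, 373.5, 169.6]
ee_rot: [[0.002, -0.146, -0.989], [0.001, -0.989, 0.146], [-1.0, -0.001, -0.002]]
contact_force: [0.1, -0.6, -1.3]
grip_width: 59.6
```

>>> apply_moves --plan '[0,0,0,0.4,0,0,0.4,0,0,0,0.7,0,0,0.4,0,0,0,0.9,0,0,0.4,0,0,0,0.9,0,0,0.4]'

```text
time: 4.6
tool_pos: [515.4, 372.1, 76.7]
ee_rot: [[-0.006, -0.147, -0.989], [-0.003, -0.989, 0.147], [-1.0, 0.004, 0.005]]
contact_force: [-0.7, 0.2, 0.2]
grip_width: 59.6
```

>>> apply_moves --plan '[0,0,0,0.2,0,0,0.4,0,0,0,0.4,0,0,0.4,0,0,0,0.56,0,0,0.4,0,0,0,0.56,0,0,0.4]'

```text
time: 5.0
tool_pos: [517.0, 373.4, 23.3]
ee_rot: [[-0.002, -0.146, -0.989], [-0.001, -0.989, 0.146], [-1.0, 0.001, 0.002]]
contact_force: [-0.7, -0.1, -0.4]
grip_width: 59.6
```

>>> apply_moves --plan '[0,0,0,0,0,0,-0.4,0,0,0,0,0,0,-0.4,0,0,0,0,0,0,-0.4,0,0,0,0,0,0,-0.4,0,0,0,0,0,0,-0.4,0,0,0,0,0,0,-0.4]'

```text
time: 5.6
tool_pos: [519.5, 376.4, 26.0]
ee_rot: [[0.005, -0.146, -0.989], [0.003, -0.989, 0.146], [-1.0, -0.004, -0.004]]
contact_force: [0.2, 5.5, 6.5]
grip_width: 26.2
```

```bash
python3 - <<'E'
from fit import *
st(); p=viewer.get_image("wrist"); save(p,"w2.png"); W=cloud(p)
for r in models.trace("rod_thick",p)[:2]:
    q=W[r["pixels"]]; q=q[q[:,2]>0]; print(r["score"],r["uv"],rect(q),np.nanpercentile(q[:,2],[2,50,90,98]))
E
```

```text
t 5.6 J [ 25.9  33.2  87.1   0.1  59.4 124.3] tcp [519.5 376.4  26. ] yaw -98.4 F [0.2 5.5 6.5] w 26.17942786124956
0.79 [285.2, 207.4] (array([530.6, 374.2]), np.float32(145.17516), np.float32(40.426605), np.float32(-5.780014)) [44.6 54.7 56.5 57.2]
```

View pics/w2.png

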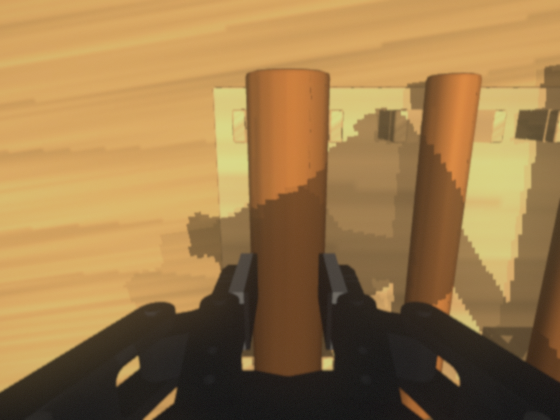

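>>> apply_moves --plan '[0,0,0,0,0,0,0.3,0,0,0,0,0,0,0.3,0,0,0,0,0,0,0.3,0,0,0,0.08,0,0,0.3,0,0,0,0.08,0,0,0.3]'

```text
time: 6.2
tool_pos: [516.7, 373.9, 14.0]
ee_rot: [[-0.003, -0.147, -0.989], [-0.001, -0.989, 0.147], [-1.0, 0.002, 0.002]]
contact_force: [-0.6, 0.1, 0.0]
grip_width: 55.4
```

>>> apply_moves --plan '[0,0,0,0,0,0,-1,0,0,0,0,0,0,-1,0,0,0,0,0,0,-1,0,0,0,0,0,0,-1,0,0,0,0,0,0,-1,0,0,0,0,0,0,-1]' --squeeze 40

```text
time: 6.8
tool_pos: [518.2, 376.5, 16.2]
ee_rot: [[0.002, -0.146, -0.989], [0.003, -0.989, 0.146], [-1.0, -0.003, -0.001]]
contact_force: [0.8, 5.4, 0.4]
grip_width: 32.2
```

>>> apply_moves --plan '[0,0,0,-0.1,0,0,-1,0,0,0,-0.2,0,0,-1,0,0,0,-0.4,0,0,-1,0,0,0,-0.7,0,0,-1,0,0,0,-0.9,0,0,-1,0,0,0,-0.9,0,0,-1]'

```text
time: 7.4
tool_pos: [520.2, 375.5, 110.0]
ee_rot: [[0.007, -0.146, -0.989], [0.003, -0.989, 0.147], [-1.0, -0.004, -0.006]]
contact_force: [-0.5, -0.6, -0.6]
grip_width: 32.1
```

```bash
python3 - <<'E'
from fit import *
st(); p=viewer.get_image("wrist"); save(p,"w3.png"); W=cloud(p)
for r in models.trace("rod_thick",p)[:2]:
    q=W[r["pixels"]]; q=q[q[:,2]>0]; print(r["score"],r["uv"],rect(q),np.nanpercentile(q[:,2],[2,50,90,98]))
E
```

```text
t 7.4 J [ 25.9  28.1  82.6  -0.   68.8 124.3] tcp [520.2 375.5 110. ] yaw -98.42 F [-0.5 -0.6 -0.6] w 32.085619436469635
0.85 [285.9, 211.5] (array([524.3, 375.7]), np.float32(200.83871), np.float32(66.32039), np.float32(-8.153746)) [138.7 148.9 150.8 151.6]
```

View pics/w3.png

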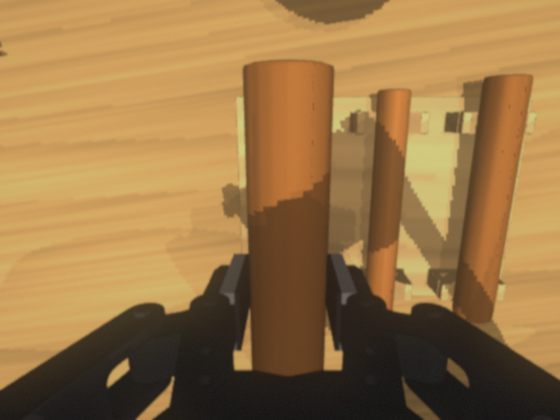

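>>> apply_moves --plan '[0,0,0,-0.8,0.9,-0.22,-1,0,0,0,-0.8,0.9,-0.22,-1,0,0,0,-0.8,0.9,-0.22,-1]'

```text
time: 7.8
tool_pos: [527.0, 279.9, 186.7]
ee_rot: [[0.001, -0.148, -0.989], [-0.001, -0.989, 0.148], [-1.0, 0.001, -0.001]]
contact_force: [1.1, 1.0, -1.2]
grip_width: 31.9
```

>>> apply_moves --plan '[0,0,0,-0.8,0.9,-0.22,-1,0,0,0,-0.8,0.9,-0.22,-1,0,0,0,-0.8,0.9,-0.22,-1]'

```text
time: 8.1
tool_pos: [535.8, 187.6, 267.3]
ee_rot: [[0.002, -0.148, -0.989], [-0.001, -0.989, 0.148], [-1.0, 0.0, -0.002]]
contact_force: [0.4, -0.3, -1.7]
grip_width: 32.0
```

>>> apply_moves --plan '[0,0,0,0,0.9,-0.22,-1,0,0,0,0,0.9,-0.22,-1,0,0,0,0,0.9,-0.22,-1]'

```text
time: 8.4
tool_pos: [543.5, 93.0, 263.9]
ee_rot: [[-0.003, -0.152, -0.988], [-0.002, -0.988, 0.152], [-1.0, 0.003, 0.002]]
contact_force: [-0.1, 0.6, -2.1]
grip_width: 32.1
```

>>> apply_moves --plan '[0.0214,0,0,0,0.75,-0.22,-1,0.0214,0,0,0,0.75,-0.22,-1,0.0214,0,0,0,0.75,-0.22,-1,0.0214,0,0,0,0.75,-0.22,-1]'

```text
time: 8.8
tool_pos: [553.8, 20.7, 264.1]
ee_rot: [[-0.003, -0.279, -0.96], [0.001, -0.96, 0.279], [-1.0, -0.001, 0.003]]
contact_force: [0.1, 0.4, -2.4]
grip_width: 32.2
```

```bash
python3 - <<'E'
from fit import *
st(); p=viewer.get_image("wrist"); save(p,"w4.png"); W=cloud(p); np.savez("w4.npz",W=W,**{k:p[k] for k in("img","rvec","tvec","K")})
hsv=cv2.cvtColor(p["img"],cv2.COLOR_RGB2HSV).astype(int)
near=np.hypot(W[...,0]-558,W[...,1]-20)<150
m=near&(hsv[...,1]<60)&(W[...,2]>4)&(W[...,2]<20)
e=edgepts(m); print("plate ray",rect(ray(p,e,12)),"cloud",rect(W[e[:,1],e[:,0]]),np.nanmedian(W[m],0))
m=near&(W[...,2]>28)&(W[...,2]<60); n,l,s,c=cv2.connectedComponentsWithStats(m.astype(np.uint8))
for i in range(1,n):
    if s[i,4]>40: q=W[l==i]; print("blk",s[i],rect(q),np.percentile(q[:,2],[10,50,95]))
for r in models.trace("rod_thick",p)[:1]:
    m=r["pixels"]&(W[...,2]>240); q=W[m]; print("rod",rect(q),np.percentile(q[:,2],[2,50,98]),q.min(0),q.max(0))
E
```

```text
t 8.8 J [-9.4 13.6 81.9  0.1 84.6 96.8] tcp [553.8  20.7 264.1] yaw -106.2 F [ 0.1  0.4 -2.4] w 32.23168752368975
plate ray (array([547.3,  19.6]), np.float32(223.33757), np.float32(162.74657), np.float32(-15.777923)) cloud (array([545.5,  19.4]), np.float32(226.71135), np.float32(164.14272), np.float32(-15.776867)) [567.2 -15.6  12.5]
blk [244  19  71  20 932] (array([699.4, -11.9]), np.float32(69.560196), np.float32(10.381266), np.float32(80.23822)) [35.  45.4 47.2]
rod (array([573.6,  15.3]), np.float32(129.50714), np.float32(33.41983), np.float32(-16.323273)) [292.7 302.8 305.3] [506.9 -18.  289.7] [639.5  49.2 361.7]
```

View pics/w4.png

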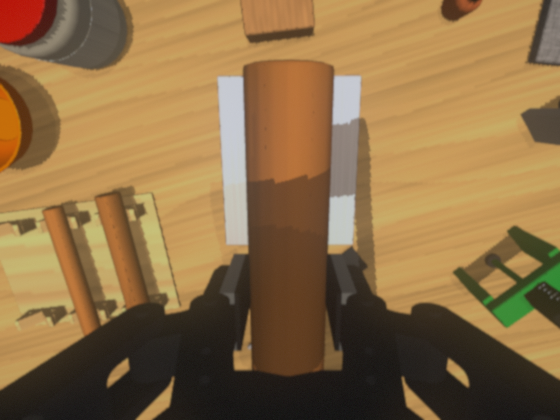

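```bash
python3 - <<'E'
from fit import *
p=dict(np.load("w4.npz")); W=p["W"]
q=ray(p,[(219,77),(360,76),(353,245),(227,244)],12); print(q, q.mean(0)); print([np.linalg.norm(q[i]-q[i-1]) for i in range(4)])
a=np.radians(-16); u=np.array([np.cos(a),np.sin(a)]); v=np.array([-u[1],u[0]])
T=np.array([553.8,20.7])
hsv=cv2.cvtColor(p["img"],cv2.COLOR_RGB2HSV).astype(int)
m=(W[...,2]>270)&(W[...,2]<310)&(hsv[...,1]>120); r=W[m][:,:2]-T
print("rod far end rel TCP",np.percentile(r@u,[50,98,99.5]),"across",np.percentile(r@v,[2,98]))
m=(W[...,2]>300)&(W[...,2]<308)&(hsv[...,1]>120); r=W[m]; s=(r[:,:2]-T)@u
for lo,hi in((15,35),(35,55),(55,75),(75,85)): k=(s>lo)&(s<hi); print(lo,r[k][:,2].mean(),((r[k][:,:2]-T)@v).mean())
E
```

```text
[[675.   64.9  12. ]
 [632.6 -84.8  12. ]
 [440.8 -31.4  12. ]
 [486.1 120.   12. ]] [558.6  17.2  12. ]
[np.float64(196.78142580391102), np.float64(155.559486161012), np.float64(199.10790327081432), np.float64(158.01500358316792)]
rod far end rel TCP [33.1 83.1 84.5] across [-15.1  15.2]
15 303.2304395162238 0.26180307884348103
35 303.22542229027823 0.08098984305866563
55 303.21314470754334 0.08554844071842002
75 303.18729962733215 -0.034294569838337875
```

>>> apply_moves --plan '[0,0,0,0.95,0.008,-0.05,-1,0,0,0,0.95,0.008,-0.05,-1]'

```text
time: 9.1
tool_pos: [559.7, 19.8, 170.5]
ee_rot: [[0.004, -0.276, -0.961], [-0.0, -0.961, 0.276], [-1.0, -0.001, -0.004]]
contact_force: [0.6, -0.9, -1.9]
grip_width: 31.9
```

>>> apply_moves --plan '[0,0,0,0.4,0,0,-1,0,0,0,0.75,0,0,-1,0,0,0,0.95,0,0,-1,0,0,0,0.95,0,0,-1,0,0,0,0.95,0,0,-1,0,0,0,0.95,0,0,-1]'

```text
time: 9.7
tool_pos: [560.2, 18.8, 77.3]
ee_rot: [[0.003, -0.277, -0.961], [-0.0, -0.961, 0.277], [-1.0, -0.001, -0.003]]
contact_force: [-0.0, 0.8, -1.0]
grip_width: 31.7
```

>>> apply_moves --plan '[0,0,0,0.2,0,0.01,-1,0,0,0,0.35,0,0.01,-1,0,0,0,0.42,0,0.01,-1,0,0,0,0.46,0,0.01,-1,0,0,0,0.5,0,0.01,-1,0,0,0,0.52,0,0.01,-1,0,0,0,0.53,0,0.01,-1,0,0,0,0.53,0,0.01,-1]'

```text
time: 10.5
tool_pos: [558.4, 18.2, 23.4]
ee_rot: [[0.001, -0.278, -0.961], [-0.001, -0.961, 0.278], [-1.0, 0.0, -0.001]]
contact_force: [-0.9, -1.0, 2.8]
grip_width: 31.7
```

>>> apply_moves --plan '[0,0,0,0,0,0,-0.2,0,0,0,0,0,0,-0.1,0,0,0,0,0,0,0,0,0,0,0,0,0,0.2,0,0,0,0,0,0,0.4,0,0,0,0,0,0,0.4]'

```text
time: 11.1
tool_pos: [557.9, 18.6, 22.6]
ee_rot: [[-0.0, -0.278, -0.961], [0.0, -0.961, 0.278], [-1.0, -0.0, 0.0]]
contact_force: [-0.1, -0.3, 0.3]
grip_width: 59.6
```

>>> apply_moves --plan '[0,0,0,-0.3,0,0,0.4,0,0,0,-0.6,0,0,0.4,0,0,0,-0.95,0,0,0.4,0,0,0,-0.95,0,0,0.4]'

```text
time: 11.5
tool_pos: [561.4, 18.1, 122.7]
ee_rot: [[0.009, -0.278, -0.961], [-0.002, -0.961, 0.278], [-1.0, -0.001, -0.009]]
contact_force: [0.6, 0.3, 1.0]
grip_width: 59.7
```

>>> apply_moves --plan '[0,0,0,-0.9,0,0,0.4,0,0,0,-0.9,0,0,0.4,0,0,0,-0.9,0,0,0.4]'

```text
time: 11.8
tool_pos: [561.3, 18.1, 213.4]
ee_rot: [[0.011, -0.278, -0.961], [-0.002, -0.961, 0.278], [-1.0, -0.001, -0.011]]
contact_force: [1.1, -0.6, -0.1]
grip_width: 59.5
```

>>> apply_moves --plan '[0,0,0,-0.8,0,0.6,0.4,0,0,0,-0.8,0,0.6,0.4,0,0,0,-0.8,0,0.6,0.4,0,0,0,-0.8,0,0.6,0.4]'

```text
time: 12.2
tool_pos: [500.3, 35.4, 288.0]
ee_rot: [[0.002, -0.277, -0.961], [-0.0, -0.961, 0.277], [-1.0, -0.0, -0.002]]
contact_force: [0.7, -0.7, -0.1]
grip_width: 59.8
```

```bash
python3 - <<'E'
from fit import *
st(); p=viewer.get_image("wrist"); save(p,"w5.png"); W=cloud(p); np.savez("w5.npz",W=W,**{k:p[k] for k in("img","rvec","tvec","K")})
hsv=cv2.cvtColor(p["img"],cv2.COLOR_RGB2HSV).astype(int)
near=np.hypot(W[...,0]-558,W[...,1]-18)<135
m=near&(hsv[...,1]<70)&(W[...,2]>4)&(W[...,2]<20)
e=edgepts(m); print("plate ray",rect(ray(p,e,12)),np.nanmedian(W[m],0))
m=near&(hsv[...,1]>120)&(W[...,2]>40)&(W[...,2]<80); e=edgepts(m); q=W[e[:,1],e[:,0]];print("rod",rect(q),np.percentile(q[:,2],[50,95,99]), "ray",rect(ray(p,e,46)))
E
```

```text
t 12.2 J [-8.7  7.2 86.5 -0.  86.1 97.4] tcp [500.3  35.4 288. ] yaw -106.1 F [ 0.7 -0.7 -0.1] w 59.833996226065736
plate ray (array([560.3,  17.7]), np.float32(198.1294), np.float32(159.53043), np.float32(-16.06376)) [569.5  14.9  12.7]
rod (array([559. ,  17.1]), np.float32(165.87259), np.float32(28.055178), np.float32(-15.389563)) [62.2 64.3 64.9] ray (array([559. ,  17.2]), np.float32(172.64928), np.float32(28.683863), np.float32(-15.478548))
```

View pics/w5.png

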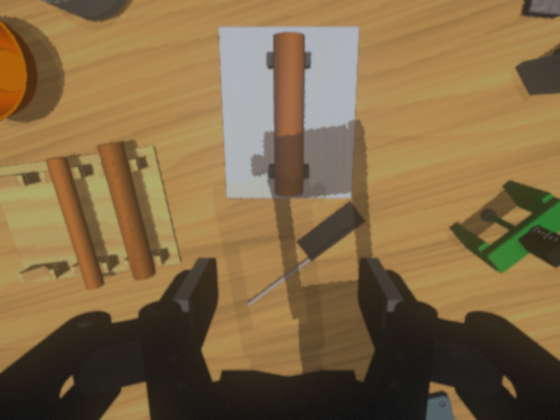

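>>> apply_moves --plan '[0,0,0,0,0.88,-0.2,0.4,0,0,0,0,0.88,-0.2,0.4]'

```text
time: 12.45
tool_pos: [494.7, -55.4, 285.3]
ee_rot: [[-0.003, -0.275, -0.961], [0.001, -0.961, 0.275], [-1.0, 0.0, 0.003]]
contact_force: [-0.1, -0.1, -0.3]
grip_width: 59.8
```

>>> apply_moves --plan '[0,0,0,0,0.88,-0.2,0.4,0,0,0,0,0.88,-0.2,0.4]'

```text
time: 12.65
tool_pos: [489.2, -147.1, 285.1]
ee_rot: [[-0.003, -0.278, -0.961], [0.001, -0.961, 0.278], [-1.0, -0.0, 0.004]]
contact_force: [0.3, 0.2, 0.8]
grip_width: 60.0
```

>>> apply_moves --plan '[0,0,0,0,0.88,-0.2,0.4,0,0,0,0,0.88,-0.2,0.4]'

```text
time: 12.85
tool_pos: [483.8, -237.6, 284.9]
ee_rot: [[-0.003, -0.279, -0.96], [0.002, -0.96, 0.279], [-1.0, -0.001, 0.004]]
contact_force: [0.3, 0.3, -0.3]
grip_width: 60.0
```

>>> apply_moves --plan '[-0.1,0,0,0,0.88,-0.2,0.4,-0.1,0,0,0,0.88,-0.2,0.4,-0.1,0,0,0,0.88,-0.2,0.4,-0.1,0,0,0,0.88,-0.2,0.4,-0.1,0,0,0,0.88,-0.2,0.4,-0.1,0,0,0,0.88,-0.2,0.4]'

```text
time: 13.45
tool_pos: [479.0, -325.3, 284.8]
ee_rot: [[-0.003, 0.339, -0.941], [0.003, -0.941, -0.339], [-1.0, -0.004, 0.002]]
contact_force: [0.5, -0.5, 0.4]
grip_width: 59.9
```

```bash
python3 - <<'E'
from fit import *
s=st(); p=viewer.get_image("wrist"); save(p,"w6.png"); W=cloud(p); np.savez("w6.npz",W=W,**{k:p[k] for k in("img","rvec","tvec","K")})
near=np.hypot(W[...,0]-537,W[...,1]+306)<70
for a,b in((60,100),(110,145),(128,145)):
    m=near&(W[...,2]>a)&(W[...,2]<b)
    e=edgepts(m); q=W[e[:,1],e[:,0]]; print(a,len(q),rect(q),np.percentile(q[:,2],[5,50,95,99]),"px",e.min(0),e.max(0), "ray",rect(ray(p,e,np.percentile(q[:,2],95))))
E
```

```text
t 13.45 J [-45.2  15.9  76.1  -0.   88.3  24.9] tcp [ 479.  -325.3  284.8] yaw -70.16 F [ 0.5 -0.5  0.4] w 59.87374567093256
60 2593 (array([ 538.7, -307.3]), np.float32(96.107765), np.float32(39.872604), np.float32(-70.103676)) [76.6 90.4 91.9 92.4] px [243  97] [340 137] ray (array([ 538.8, -307.3]), np.float32(95.10627), np.float32(37.75706), np.float32(-70.15085))
110 714 (array([ 538.5, -307.4]), np.float32(25.967052), np.float32(19.23589), np.float32(-70.16851)) [134.  135.6 136.8 137.4] px [277 107] [307 130] ray (array([ 538.5, -307.3]), np.float32(25.670555), np.float32(19.015871), np.float32(-70.16359))
128 714 (array([ 538.5, -307.4]), np.float32(25.967052), np.float32(19.23589), np.float32(-70.16851)) [134.  135.6 136.8 137.4] px [277 107] [307 130] ray (array([ 538.5, -307.3]), np.float32(25.670555), np.float32(19.015871), np.float32(-70.16359))
```

View pics/w6.png

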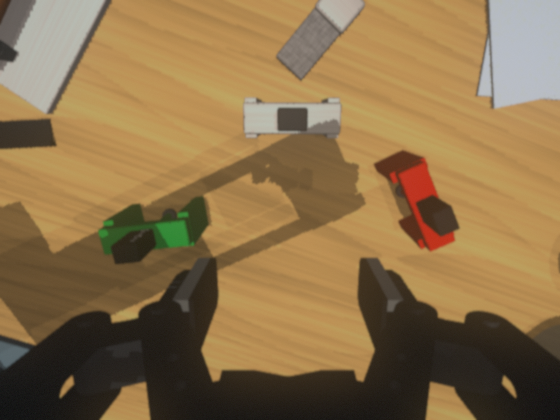

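>>> apply_moves --plan '[0,0.125,0,0.5,0.036,0.35,0.4,0,0.125,0,0.5,0.036,0.35,0.4,0,0.125,0,0.5,0.036,0.35,0.4,0,0.125,0,0.5,0.036,0.35,0.4,0,0.125,0,0.6,0.036,0.35,0.4,0,0.125,0,0.7,0.036,0.35,0.4,0,0.125,0,0.7,0.036,0.35,0.4,0,0.125,0,0.7,0.036,0.35,0.4]'

```text
time: 14.3
tool_pos: [447.6, -340.6, 217.2]
ee_rot: [[0.664, 0.339, -0.666], [0.241, -0.941, -0.239], [-0.708, -0.002, -0.707]]
contact_force: [-0.2, 0.1, 0.1]
grip_width: 59.9
```

```bash
python3 - <<'E'
from fit import *
s=st(); R=np.array(s["ee_rot"]); print(np.round(R,4).tolist())
D=np.array([555.4,-301.2,100])-s["tool_pos"]; print("to target in tool axes",R.T@D/100)
E
```

```text
t 14.3 J [-78.9  12.8 106.3  46.1  75.5 -26.7] tcp [ 447.6 -340.6  217.2] yaw -70.19 F [-0.2  0.1  0.1] w 59.856470870472315
[[0.6642, 0.3389, -0.6663], [0.2408, -0.9408, -0.2385], [-0.7077, -0.002, -0.7065]]
to target in tool axes [ 1.6 -0.   0. ]
```

>>> apply_moves --plan '[0,0,0,0.4,0,0,0.4,0,0,0,0.8,0,0,0.4,0,0,0,0.8,0,0,0.4]'

```text
time: 14.6
tool_pos: [502.8, -317.4, 159.2]
ee_rot: [[0.662, 0.345, -0.665], [0.246, -0.939, -0.241], [-0.708, -0.004, -0.706]]
contact_force: [-0.3, -0.7, 0.3]
grip_width: 59.9
```

>>> apply_moves --plan '[0,0,0,0.3,0,0,0.4,0,0,0,0.5,0,0,0.4,0,0,0,0.65,0,0,0.4,0,0,0,0.75,0,0,0.4,0,0,0,0.8,0,0,0.4,0,0,0,0.8,0,0,0.4]'

```text
time: 15.2
tool_pos: [554.4, -301.8, 104.6]
ee_rot: [[0.665, 0.341, -0.665], [0.241, -0.94, -0.241], [-0.707, 0.0, -0.707]]
contact_force: [0.7, -0.4, -0.4]
grip_width: 60.0
```

```bash
python3 - <<'E'
from fit import *
s=st(); p=viewer.get_image("wrist"); save(p,"w7.png")
E
```

```text
t 15.2 J [-65.1  24.2 109.7  56.5  57.7 -31.9] tcp [ 554.4 -301.8  104.6] yaw -70.08 F [ 0.7 -0.4 -0.4] w 59.998682581980994
```

View pics/w7.png

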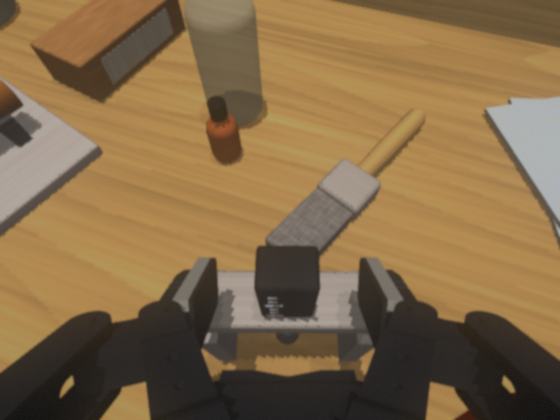

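>>> apply_moves --plan '[0,0,0,0.02,0,0.02,0.4,0,0,0,0.02,0,0.02,0,0,0,0,0.02,0,0.02,-1,0,0,0,0.02,0,0.02,-1,0,0,0,0.02,0,0.02,-1,0,0,0,0.02,0,0.02,-1,0,0,0,0.02,0,0.02,-1,0,0,0,0.02,0,0.02,-1]' --squeeze 60

```text
time: 16.05
tool_pos: [554.2, -301.9, 102.0]
ee_rot: [[0.665, 0.34, -0.665], [0.241, -0.94, -0.241], [-0.707, 0.0, -0.707]]
contact_force: [-3.0, 1.6, 5.7]
grip_width: 24.3
```

>>> apply_moves --plan '[0,0,0,-0.05,0,-0.05,-1,0,0,0,-0.15,0,-0.15,-1,0,0,0,-0.3,0,-0.3,-1,0,0,0,-0.5,0,-0.5,-1,0,0,0,-0.7,0,-0.7,-1,0,0,0,-0.7,0,-0.7,-1]'

```text
time: 16.65
tool_pos: [555.0, -303.6, 203.9]
ee_rot: [[0.667, 0.34, -0.663], [0.236, -0.941, -0.244], [-0.707, 0.007, -0.707]]
contact_force: [-0.9, -1.2, -4.5]
grip_width: 24.5
```

```bash
python3 - <<'E'
from fit import *
s=st(); print(np.round(s["ee_rot"],4).tolist())
p=viewer.get_image("scene"); W=cloud(p); q=viewer.get_image("wrist")
save(p,"s8a.png",(180,80,420,280),2)
a=cv2.imread("pics/s8a.png"); save(q,"w8.png"); b=cv2.imread("pics/w8.png")
b=cv2.resize(b[200:420],None,fx=.571,fy=.571); cv2.imwrite("pics/s8.png",np.hstack([a,np.vstack([b,np.zeros((400-b.shape[0],b.shape[1],3),np.uint8)])]))
E
```

```text
t 16.65 J [-65.1  15.9 104.3  50.7  65.6 -19.6] tcp [ 555.  -303.6  203.9] yaw -70.14 F [-0.9 -1.2 -4.5] w 24.48658053154434
[[0.6669, 0.3397, -0.6632], [0.236, -0.9405, -0.2445], [-0.7068, 0.0066, -0.7074]]
```

View pics/s8.png

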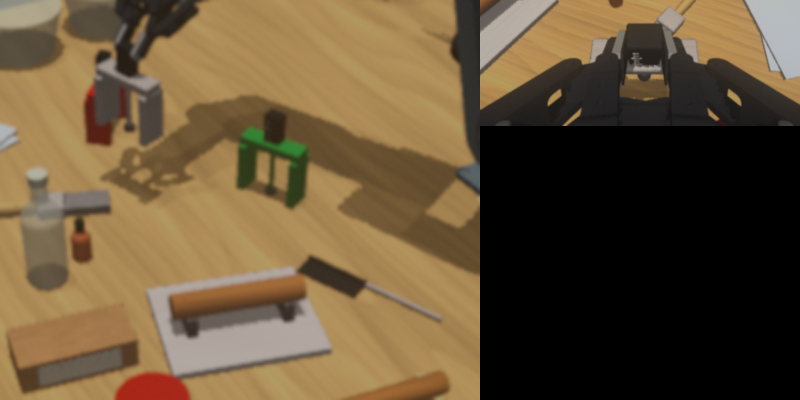

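>>> apply_moves --plan '[0,0,0,0.06,-0.24,-0.09,-1,0,0,0,0.14,-0.58,-0.22,-1,0,0,0,0.235,-0.97,-0.362,-1]'

```text
time: 17.05
tool_pos: [559.9, -195.6, 206.8]
ee_rot: [[0.663, 0.338, -0.668], [0.241, -0.941, -0.237], [-0.709, -0.004, -0.706]]
contact_force: [-0.0, 0.5, -3.6]
grip_width: 24.6
```

>>> apply_moves --plan '[0,0,0,0.08,-0.33,-0.12,-1,0,0,0,0.16,-0.66,-0.24,-1,0,0,0,0.235,-0.97,-0.362,-1]'

```text
time: 17.35
tool_pos: [566.0, -88.3, 215.7]
ee_rot: [[0.662, 0.34, -0.668], [0.243, -0.94, -0.238], [-0.709, -0.004, -0.705]]
contact_force: [0.8, 0.5, -3.7]
grip_width: 24.5
```

>>> apply_moves --plan '[0,0,0,0.08,-0.33,-0.12,-1,0,0,0,0.16,-0.66,-0.24,-1,0,0,0,0.21,-0.87,-0.32,-1,0,0,0,0.235,-0.97,-0.362,-1]'

```text
time: 17.75
tool_pos: [572.0, 18.3, 224.5]
ee_rot: [[0.661, 0.343, -0.668], [0.244, -0.939, -0.241], [-0.71, -0.004, -0.704]]
contact_force: [0.3, 0.6, -4.3]
grip_width: 24.4
```

>>> apply_moves --plan '[0.01,0,0.01,0,0,0,-1,0.024,0,0.024,0,0,0,-1,0.038,0,0.038,0,0,0,-1,0.052,0,0.052,0,0,0,-1,0.064,0,0.064,0,0,0,-1,0.0703,0,0.0703,0,0,0,-1,0.0703,0,0.0703,0,0,0,-1,0.0703,0,0.0703,0,0,0,-1,0.0703,0,0.0703,0,0,0,-1]'

```text
time: 18.65
tool_pos: [565.0, 12.2, 215.2]
ee_rot: [[0.658, -0.232, -0.717], [-0.164, -0.973, 0.165], [-0.735, 0.009, -0.678]]
contact_force: [0.6, 0.3, -4.3]
grip_width: 24.6
```

```bash
python3 - <<'E'
from fit import *
s=st(); R=np.array(s["ee_rot"]); print(np.round(R,4).tolist()); print(R.T@(np.array([575.5,12.9,0])-s["tool_pos"]*[1,1,0])/100)
p=viewer.get_image("wrist"); save(p,"w9.png"); W=cloud(p); np.savez("w9.npz",W=W,**{k:p[k] for k in("img","rvec","tvec","K")})
E
```

```text
t 18.65 J [ -6.8  -3.6 123.3 -15.7  18.5 109.4] tcp [565.   12.2 215.2] yaw -103.44 F [ 0.6  0.3 -4.3] w 24.64636904332264
[[0.6577, -0.2324, -0.7166], [-0.1641, -0.9726, 0.1647], [-0.7352, 0.0093, -0.6778]]
[ 0.1 -0.  -0.1]
```

View pics/w9.png

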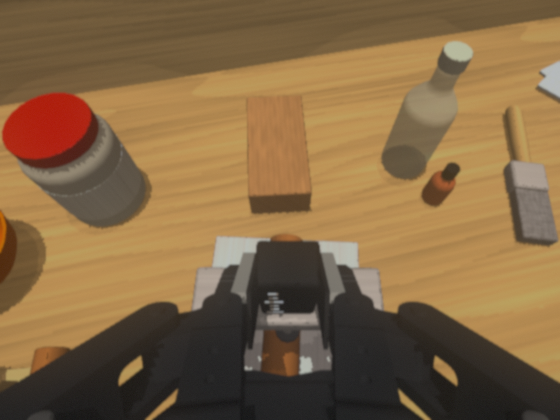

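>>> apply_moves --plan '[-0.02,0,-0.02,0,0,0,-1,-0.036,0,-0.036,0,0,0,-1,-0.052,0,-0.052,0,0,0,-1,-0.0703,0,-0.0703,0,0,0,-1,-0.0703,0,-0.0703,0,0,0,-1,-0.0703,0,-0.0703,0,0,0,-1]'

```text
time: 19.3
tool_pos: [562.2, 11.9, 211.8]
ee_rot: [[0.638, 0.116, -0.761], [0.08, -0.993, -0.085], [-0.766, -0.007, -0.643]]
contact_force: [-1.3, -0.1, -6.1]
grip_width: 24.6
```

```bash
cat >> fit.py <<'E'
from scipy.spatial.transform import Rotation as Ro
def turn(lean,tilt=45):
    "rotvec/2pi in tool axes to reach lean azimuth, tilt"
    s=ctrl.read_state(); R=np.array(s["ee_rot"]); a,t=np.radians([lean,tilt])
    x=np.array([np.cos(a)*np.sin(t),np.sin(a)*np.sin(t),-np.cos(t)]); y=np.array([np.sin(a),-np.cos(a),0]); G=np.c_[x,y,np.cross(x,y)]
    return Ro.from_matrix(R.T@G).as_rotvec()/2/np.pi,R
E
python3 - <<'E'
from fit import *
s=st(); print(np.round(s["ee_rot"],3).tolist()); np.set_printoptions(precision=4,suppress=True); print(turn(20)[0],turn(110)[0])
E
```

```text
t 19.3 J [-23.3  -4.7 122.9  38.3  31.7  32.5] tcp [562.2  11.9 211.8] yaw -83.33 F [-1.3 -0.1 -6.1] w 24.631788767399616
[[0.638, 0.116, -0.761], [0.08, -0.993, -0.085], [-0.766, -0.007, -0.643]]
[-0.0281  0.0137 -0.0242] [-0.2122  0.0089 -0.1934]
```

>>> apply_moves --plan '[-0.01,0.003,-0.008,0,0,0,-1,-0.028,0.01,-0.024,0,0,0,-1,-0.045,0.01,-0.04,0,0,0,-1,-0.06,0.01,-0.055,0,0,0,-1,-0.075,0.01,-0.068,0,0,0,-1,-0.09,0.01,-0.082,0,0,0,-1,-0.105,0.01,-0.095,0,0,0,-1,-0.12,0.01,-0.109,0,0,0,-1,-0.135,0.01,-0.123,0,0,0,-1,-0.15,0.009,-0.137,0,0,0,-1,-0.165,0.009,-0.15,0,0,0,-1,-0.165,0.009,-0.15,0,0,0,-1]'

```text
time: 20.5
tool_pos: [565.4, 10.2, 212.0]
ee_rot: [[0.039, 0.998, -0.042], [0.701, -0.057, -0.711], [-0.712, -0.002, -0.702]]
contact_force: [0.4, -0.5, -5.7]
grip_width: 24.4
```

```bash
python3 - <<'E'
from fit import *
s=st(); print(np.round(s["ee_rot"],3).tolist()); np.set_printoptions(precision=4,suppress=True); print(turn(110)[0],turn(164)[0])
E
```

```text
t 20.5 J [-35.2  25.4  88.   36.6  93.4 -38.7] tcp [565.4  10.2 212. ] yaw -3.26 F [ 0.4 -0.5 -5.7] w 24.358101969209564
[[0.039, 0.998, -0.042], [0.701, -0.057, -0.711], [-0.712, -0.002, -0.702]]
[-0.046   0.001  -0.0454] [-0.1524  0.0007 -0.1511]
```

>>> apply_moves --plan '[-0.015,0,-0.015,0,0,0,-1,-0.03,0,-0.03,0,0,0,-1,-0.046,0,-0.046,0,0,0,-1,-0.062,0,-0.062,0,0,0,-1,-0.078,0,-0.078,0,0,0,-1,-0.094,0,-0.094,0,0,0,-1,-0.11,0,-0.11,0,0,0,-1,-0.126,0,-0.126,0,0,0,-1,-0.14,0,-0.14,0,0,0,-1,-0.152,0.001,-0.151,0,0,0,-1,-0.152,0.001,-0.151,0,0,0,-1,-0.152,0.001,-0.151,0,0,0,-1]'

```text
time: 21.7
tool_pos: [563.2, 11.2, 212.9]
ee_rot: [[-0.682, 0.283, 0.675], [0.2, 0.959, -0.2], [-0.704, -0.001, -0.711]]
contact_force: [0.7, -0.2, -4.8]
grip_width: 24.6
```

```bash
python3 - <<'E'
from fit import *
s=st(); np.set_printoptions(precision=4,suppress=True); tr,R=turn(164); print(R.tolist(),tr)
a=np.radians(164); tgt=np.array([559.5,17.5])+16.6*np.array([np.cos(a),np.sin(a)]); print(tgt, R.T@(np.r_[tgt,150]-s["tool_pos"])/100)
# held gauge yaw check from the top camera
p=viewer.get_image("top"); W=cloud(p)
C=np.r_[559,17]; n=np.hypot(W[...,0]-C[0],W[...,1]-C[1])<80
m=n&(W[...,2]>150)&(W[...,2]<220); q=W[m]; print(len(q), rect(q) if len(q)>20 else q)
p=viewer.get_image("scene"); W=cloud(p); save(p,"s10.png",(200,100,440,280),3)
E
```

```text
t 21.7 J [-12.2  47.9  47.8   3.8 129.4 -84.6] tcp [563.2  11.2 212.9] yaw 73.58 F [ 0.7 -0.2 -4.8] w 24.559911549222658
[[-0.6817693324336707, 0.28264732074669646, 0.6747600087643466], [0.2002123192171533, 0.9592234534585492, -0.19951289073326336], [-0.7036374098828428, -0.0009265040574322734, -0.710558609126366]] [-0.0009 -0.0008 -0.0007]
[543.5431  22.0756] [0.5985 0.0497 0.2926]
0 []
```

View pics/s10.png

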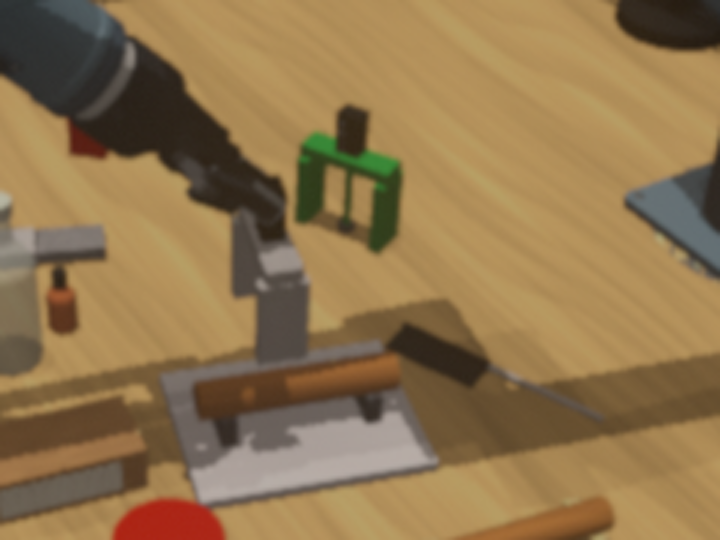

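```bash
cat > gz.py <<'E'
from fit import *
def gauge(n=6):
    a=np.radians(-16); u=np.array([np.cos(a),np.sin(a)]); v=np.array([-u[1],u[0]])
    s=st(); T=s["tool_pos"]; e=T[:2]-16.6*np.array([np.cos(a+np.pi),np.sin(a+np.pi)])
    p=viewer.get_image("scene"); W=cloud(p); hsv=cv2.cvtColor(p["img"],cv2.COLOR_RGB2HSV).astype(int)
    d=W[...,:2]-np.array([562.3,23.4]); U=d@u; V=d@v; Z=W[...,2]; b=T[2]-102
    print("expected gauge u,v,base", (e-[559.5,17.5])@u,(e-[559.5,17.5])@v,b)
    E=e-np.array([559.5,17.5]); m=(abs(U-E@u)<45)&(abs(V-E@v)<65)&(Z>b-12)&(Z<b+96)&(hsv[...,1]<75)&((Z>25)|(V>90))
    q=np.c_[U[m],V[m],Z[m]]; print(len(q),"u",np.percentile(q[:,0],[1,50,99]),"v",np.percentile(q[:,1],[1,50,99]),"z",np.percentile(q[:,2],[0.5,2,98,99.5]))
    # outer face of the +v leg and its yaw
    k=(q[:,2]<b+70)&(q[:,2]>max(b+10,25))&(q[:,1]>E@v+30); w=q[k]
    k2=w[:,1]>np.percentile(w[:,1],40); print("leg n",len(w),"v of outer face",np.median(w[k2,1]),"u range",np.percentile(w[:,0],[2,98]))
    f=np.polyfit(w[k2,0],w[k2,1],1); print("face yaw deg",np.degrees(np.arctan(f[0])),"tilt dv/dz",np.degrees(np.arctan(np.polyfit(w[k2,2],w[k2,1],1)[0])))
    m=(abs(U)<60)&(abs(V)<22)&(Z>45)&(Z<75)&(hsv[...,1]>120); r=np.c_[U[m],V[m],Z[m]]; t=r[r[:,2]>np.percentile(r[:,2],80)]; print("rod: v of crest",np.median(t[:,1]),"crest z",np.percentile(r[:,2],98))
E
python3 -c "from gz import *; gauge()"
```

```text
t 21.8 J [-12.3  47.9  47.8   3.7 129.5 -84.6] tcp [563.1   9.9 213.6] yaw 73.5 F [-1.4 -0.1 -4.6] w 24.548524297701277
expected gauge u,v,base 22.18316288247131 -6.318266465844142 111.61484797505346
849 u [ 6.  28.6 42.4] v [-50.9  34.5  40.2] z [110.6 113.3 202.3 203.2]
leg n 326 v of outer face 37.5809565393228 u range [ 6.9 42.4]
face yaw deg 0.5684861390748962 tilt dv/dz 0.2951166010329283
rod: v of crest -1.0053799004610167 crest z 63.5832292820585
```

>>> apply_moves --plan '[0,0,0,0.16,0.03,0.007,-1,0,0,0,0.325,0.055,0.014,-1,0,0,0,0.325,0.055,0.014,-1,0,0,0,0.325,0.055,0.014,-1,0,0,0,0.325,0.055,0.014,-1,0,0,0,0.325,0.055,0.014,-1]'

```text
time: 22.45
tool_pos: [544.3, 21.4, 190.6]
ee_rot: [[-0.681, 0.282, 0.676], [0.198, 0.96, -0.201], [-0.705, -0.003, -0.709]]
contact_force: [-0.1, 0.0, -4.2]
grip_width: 24.3
```

```bash
python3 - <<'E'
from gz import *
gauge()
np.set_printoptions(precision=4,suppress=True); s=ctrl.read_state(); R=np.array(s["ee_rot"]); print(R[:,0],"down in tool",R.T@[0,0,-1], "corr",R.T@(np.array([543.5,22.1,s["tool_pos"][2]])-s["tool_pos"])/100)
E
```

```text
t 22.45 J [-11.7  46.3  54.1   3.8 124.7 -84.4] tcp [544.3  21.4 190.6] yaw 73.64 F [-0.1  0.  -4.2] w 24.33502161566011
expected gauge u,v,base 0.9613614973955131 -0.4723645070165569 88.58446912496822
813 u [-15.7   7.5  21.4] v [-44.9  40.   46.4] z [ 91.9  94.5 179.2 181.4]
leg n 315 v of outer face 43.17171175605198 u range [-15.6  21.4]
face yaw deg -0.40983234411203 tilt dv/dz 0.34567383170989496
rod: v of crest -1.2656047330835558 crest z 63.273293814766255
[-0.6811  0.1975 -0.705 ] down in tool [0.705  0.003  0.7092] corr [ 0.0062  0.0038 -0.0062]
```

>>> apply_moves --plan '[0,0,0,0.08,0,0.08,-1,0,0,0,0.18,0,0.18,-1,0,0,0,0.28,0,0.28,-1,0,0,0,0.36,0,0.36,-1,0,0,0,0.42,0,0.42,-1,0,0,0,0.45,0,0.45,-1,0,0,0,0.45,0,0.45,-1,0,0,0,0.45,0,0.45,-1]'

```text
time: 23.3
tool_pos: [543.3, 21.8, 126.8]
ee_rot: [[-0.682, 0.281, 0.675], [0.197, 0.96, -0.2], [-0.704, -0.003, -0.71]]
contact_force: [-1.5, -0.1, -2.5]
grip_width: 24.1
```

```bash
python3 - <<'E'
from gz import *
gauge()
E
```

```text
t 23.3 J [-11.7  49.   57.8   3.6 118.3 -84.9] tcp [543.3  21.8 126.8] yaw 73.7 F [-1.5 -0.1 -2.5] w 24.074243520695788
expected gauge u,v,base -0.17776237276314918 -0.317735365755047 24.84567176911493
785 u [-19.5   5.9  21.2] v [-45.6  40.2  46.5] z [ 25.9  28.5 115.9 118.3]
leg n 306 v of outer face 43.38926269495058 u range [-18.3  20. ]
face yaw deg -0.1360016882671969 tilt dv/dz 0.5227839049870296
rod: v of crest -1.4981507408646157 crest z 62.75754704906637
```

>>> apply_moves --plan '[0,0,0,0.02,0,0.02,-1,0,0,0,0.04,0,0.04,-1,0,0,0,0.055,0,0.055,-1,0,0,0,0.07,0,0.07,-1,0,0,0,0.08,0,0.08,-1,0,0,0,0.08,0,0.08,-1]'

```text
time: 23.95
tool_pos: [543.4, 21.8, 114.8]
ee_rot: [[-0.682, 0.281, 0.675], [0.197, 0.96, -0.2], [-0.704, -0.003, -0.71]]
contact_force: [0.3, 0.8, -3.0]
grip_width: 24.9
```

>>> apply_moves --plan '[0,0,0,0.005,0,0.005,-1,0,0,0,0.01,0,0.01,-1,0,0,0,0.01,0,0.01,-1,0,0,0,0.01,0,0.01,-1]'

```text
time: 24.35
tool_pos: [543.3, 21.7, 114.2]
ee_rot: [[-0.682, 0.281, 0.675], [0.197, 0.96, -0.2], [-0.704, -0.003, -0.71]]
contact_force: [0.8, -0.7, 1.0]
grip_width: 24.4
```

>>> apply_moves --plan '[0,0,0,0.005,0,0.005,-1,0,0,0,0.005,0,0.005,-1,0,0,0,0.005,0,0.005,-1]'

```text
time: 24.65
tool_pos: [543.2, 21.5, 114.2]
ee_rot: [[-0.682, 0.281, 0.675], [0.197, 0.96, -0.2], [-0.704, -0.003, -0.71]]
contact_force: [0.9, -1.6, 5.2]
grip_width: 24.3
```

```bash
python3 -c "from gz import *; gauge()"
```

```text
t 24.65 J [-11.7  49.6  58.4   3.5 117.1 -85. ] tcp [543.2  21.5 114.2] yaw 73.69 F [ 0.9 -1.6  5.2] w 24.34049558500765
expected gauge u,v,base -0.21631301003074857 -0.6147274496498971 12.153347217843589
685 u [-19.   6.  22.] v [-45.3  40.1  45.7] z [ 25.6  27.1 103.9 105.3]
leg n 299 v of outer face 43.335397107834346 u range [-18.3  20.2]
face yaw deg 0.08759256484071205 tilt dv/dz 0.1999869432232851
rod: v of crest -1.4592851206653665 crest z 63.62512091373103
```

>>> apply_moves --plan '[0,0,0,0,0,0,-0.35,0,0,0,0,0,0,-0.2,0,0,0,0,0,0,0.1,0,0,0,0,0,0,0.4,0,0,0,0,0,0,0.4,0,0,0,0,0,0,0.4]'

```text
time: 25.3
tool_pos: [543.3, 21.8, 112.9]
ee_rot: [[-0.682, 0.281, 0.675], [0.197, 0.96, -0.2], [-0.704, -0.003, -0.71]]
contact_force: [-0.4, 0.6, 0.5]
grip_width: 59.7
```

>>> apply_moves --plan '[0,0,0,-0.05,0,0,0.4,0,0,0,-0.15,0,0,0.4,0,0,0,-0.35,0,0,0.4,0,0,0,-0.6,0,0,0.4,0,0,0,-0.9,0,0,0.4,0,0,0,-0.9,0,0,0.4]'

```text
time: 25.9
tool_pos: [607.2, 3.0, 178.6]
ee_rot: [[-0.677, 0.281, 0.68], [0.197, 0.96, -0.201], [-0.709, -0.003, -0.705]]
contact_force: [0.1, 0.8, -0.4]
grip_width: 59.8
```

```bash
cat > fin.py <<'E'
from fit import *
st(); a=np.radians(-16); u=np.array([np.cos(a),np.sin(a)]); v=np.array([-u[1],u[0]])
for n,c in(("scene",(562.3,23.4)),("top",(556.5,18.4)),("wrist",(559.5,17.5))):
    p=viewer.get_image(n); save(p,"f_%s.png"%n); W=cloud(p); hsv=cv2.cvtColor(p["img"],cv2.COLOR_RGB2HSV).astype(int)
    d=W[...,:2]-np.array(c); U=d@u; V=d@v; Z=W[...,2]
    for nm,m in(("beam",(abs(U)<40)&(abs(V)<65)&(Z>85)&(Z<112)),("grip",(abs(U)<40)&(abs(V)<40)&(Z>118)&(Z<154)),("stem",(abs(U)<30)&(abs(V)<30)&(Z>160)&(Z<205)),("rod",(abs(U)<100)&(abs(V)<25)&(Z>40)&(Z<75)&(hsv[...,1]>120))):
        q=np.c_[U[m],V[m],Z[m]]
        if len(q)>5: r=rect(q); print(n,nm,len(q),"c",r[0],"size",r[1],r[2],"ang",r[3],"z",np.percentile(q[:,2],[2,50,98]))
E
python3 fin.py
```

```text
t 25.9 J [-12.1  54.7  38.7   3.9 131.3 -84.3] tcp [607.2   3.  178.6] yaw 73.65 F [ 0.1  0.8 -0.4] w 59.752506835188406
scene beam 328 c [ 0.2 -4.4] size 100.003426 39.968567 ang 89.13872 z [ 85.8  99.2 109.1]
scene grip 150 c [ 0.2 -2.8] size 31.13649 21.295464 ang -89.25007 z [118.9 138.4 150. ]
scene stem 46 c [ 0.3 -3.5] size 9.500165 7.6014814 ang 75.07547 z [160.6 177.7 190. ]
scene rod 584 c [-2.2  0.6] size 170.88605 31.6329 ang 0.1419991 z [42.1 56.9 63.5]
wrist beam 4720 c [ 3.6 -0.8] size 95.95868 35.64084 ang 89.3945 z [ 88.1 102.4 107.4]
wrist grip 1683 c [ 1.3 -0.9] size 25.965302 20.405111 ang -89.60946 z [119.7 146.6 150.1]
wrist stem 593 c [ 0.9 -0.8] size 8.702183 8.327948 ang 48.227364 z [161.3 182.3 192.3]
wrist rod 3155 c [-1.2  0.4] size 169.96057 32.688187 ang 0.2789432 z [53.8 62.  64.6]
```

>>> apply_moves --plan '[0,0,0,-0.4,0,0,0.4,0,0,0,-0.8,0,0,0.4,0,0,0,-0.8,0,0,0.4,0,0,0,-0.8,0,0,0.4]'

```text
time: 26.45
tool_pos: [656.7, -11.5, 229.6]
ee_rot: [[-0.686, 0.281, 0.671], [0.199, 0.96, -0.199], [-0.7, -0.003, -0.714]]
contact_force: [0.7, 0.5, -1.3]
grip_width: 59.5
```

```bash
python3 - <<'E'
from fit import *
exec(open("fin.py").read())
W=cloud(viewer.get_image("wrist")); m=(np.hypot(W[...,0]-560,W[...,1]-17)<14)&(W[...,2]>165)&(W[...,2]<240); print("stem top",np.percentile(W[m][:,2],[50,90,99]))
print(ctrl.hand_in())
E
```

```text
t 26.45 J [-12.3  65.   11.    5.4 149.4 -82.4] tcp [656.7 -11.5 229.6] yaw 73.67 F [ 0.7  0.5 -1.3] w 59.547233226790645
scene beam 325 c [ 0.1 -3.6] size 99.41864 39.74683 ang 89.33016 z [ 85.4  99.7 110.5]
scene grip 147 c [ 0.4 -3.7] size 28.211765 20.910313 ang -89.57463 z [119.2 138.3 149.7]
scene stem 45 c [ 0.5 -2.9] size 10.712136 7.730913 ang 75.10986 z [161.4 177.8 191.1]
scene rod 587 c [-2.2  1.9] size 170.83087 31.132336 ang 1.3752376 z [42.4 56.6 63.2]
top rod 50 c [-79.2  -0.3] size 30.151089 11.183233 ang -89.62873 z [42.9 60.2 67.3]
wrist beam 2885 c [ 3.6 -0.8] size 95.784424 35.443577 ang 89.68782 z [ 87.9 102.3 108. ]
wrist grip 1024 c [ 1.3 -0.8] size 25.989254 21.012941 ang 89.89053 z [119.3 145.8 150.9]
wrist stem 320 c [ 1.2 -0.7] size 8.849 7.288843 ang -8.912216 z [161.  180.6 192.3]
wrist rod 1664 c [-1.5 -1.2] size 169.69456 32.3809 ang -0.8449629 z [54.9 61.9 64.4]
stem top [183.3 191.7 192.4]
the job is handed in; nothing more can be done
None
```

The thick rod lies in both vee blocks, and the gauge stands by itself astride the middle of it. I handed the job in at 26.5 s of the 64 s; no verdict is reported.

**Rod:** my first grip was too high, so I opened, lowered 10 mm and regripped. In the last wrist picture it is about 1.5 mm off centre along and about 1 mm across. Its crest is at about 64 mm (63 mm expected).

**Gauge:** the arm could not reach the first placing direction because of a wrist joint limit. I turned the held gauge to the equivalent half-turn and set it down slowly.
- **Position:** the wrist picture puts the grip within about 1.5 mm of the plate centre along the rod and 1 mm across. The beam is square to the rod within 1°.
- **Heights:** the beam top is at about 102 mm and the grip top at about 146 mm, which fits legs flat on the plate (102 and 147 mm expected).

**Checks that disagreed or were not made:**
- **Stem height:** the stem top measured about 192 mm. About 198 mm would match a 51 mm reading if the stem starts flush with the grip, as it appeared to. Against the measured grip top this suggests a reading of about 46 mm, below the 49 mm limit. I did not measure the foot's reading any other way.
- **Scene camera:** it puts the gauge about 3 to 4 mm to one side. That is within its known offset and inside the 8 mm tolerance.
- **Top camera:** the arm probably blocked its view of the gauge at the end.
- **Other objects:** I did not re-measure the other rods and bystanders at the end, but I saw no contact with them.

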